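# Ready the plant-spraying stand

### The job

Ready the plant-spraying stand: turn the round black knob of the air regulator clockwise until the white line on it points at the one long mark of its scale, let go, and slide the clear lock guard fully home over the knob. Then pinch the spray head so that the lock button on its side is squeezed in, and draw the telescoping arm out until its 100 mm mark (the second full line round the inner tube) stands at the mouth of the outer tube. A spring pulls the arm back when it is let go, so finish still holding the spray head steady at that mark, and leave the plants and the other things on the bench standing where they are.

Things in the scene. Friction and masses are not known exactly. Their poses are not given: they have to be found in the camera images.
- regulator: air pressure regulator, grey box fixed to the bench, 110 (own x) x 205 (own y) x 70 mm high. Origin on the bench straight below the knob's axis; z up. The box reaches from own y -150 to +55 mm. On its flat top (70 mm above the bench): the knob at own x = y = 0, and the clear lock guard, parked on the -y side of the knob, which slides to own +y
- knob (a joint): angle (rad) of the round fluted black knob, 44 mm across (skirt 53 mm in its lowest 9 mm), top 114 mm above the bench; grows clockwise seen from above, 0 to 4.71; slight friction (0.06 N m), stays as left. White line = pointer: it points 2.356 - q counter-clockwise from the regulator's own x. Scale of 21 marks over 270 degrees; the one long mark lies towards own +x, at joint value 2.356
- knob_grip (a point): point on the knob's axis, 102 mm above the bench, 12 mm below the knob's top: where to grip it from above; nothing stands within 60 mm of the axis above the box's top while the guard is parked
- guard (a joint): travel of the clear lock guard along the regulator's own +y, m: 0 = parked away from the knob (it starts within 8 mm of that), 0.105 = fully home over the knob, at its stop. About 2 N of friction, stays where it is left
- guard_tab (a point): point in the black pull tab on top of the guard, 140 mm above the bench: in the tab's middle, 3 mm below its top, 21 mm above the guard's flat top. The tab is 30 (regulator's x) x 12 (regulator's y) x 24 mm high. The guard is a hood of clear sheet, 70 (x) x 64 (y) x 49 mm high, open on the knob's side, over which it passes with room to spare
- spray_stand: spray stand fixed to the bench. Origin on the bench below the parked nozzle; z up. White base plate 120 x 255 x 12 mm (own y -45 to +210 mm) with a drip cup; column at own y +165 mm, top 227 mm high; on it a level outer tube, 24 mm square, axis 205 mm above the bench, ending in a black collar, its mouth at own y +30 mm. The steel inner tube slides out towards own -y, spray head on its end
- boom (a joint): how far the arm (inner tube and spray head) is drawn out, along the stand's own -y, m: 0 = parked, locked by a tooth (2 mm of play) until the lock button is squeezed in 4 mm or more; at most 0.15. Lines on the inner tube: short every 10 mm, full ones all round at 50, 100, 150 mm; at 0.100 the second full line stands at the collar's mouth. A spring pulls it back with 3 to 4 N
- spray_head: spray head with the inner tube it sits on. Its origin lies on the bench, under the nozzle (it moves with the arm), axes as the spray stand. An aluminium block 26 (stand's x) x 36 (y) x 66 mm (from 184 to 250 mm above the bench) with the nozzle below it down to 150 mm and a small steel cup on its -y side, up to 211 mm high
- head_grip (a point): middle of the block at the height of the lock button, 232 mm above the bench, 18 mm below the block's top: pinch here from above, fingers closing along the stand's x. More than 60 mm of free space beside the block on both sides. It moves with the arm
- lock_button (a joint): travel of the lock button, m: 0 = out, 0.005 = squeezed in flush. Round, black, 18 mm across, 5 mm proud, on the +x side (stand's own x) of the spray head's block at the height of head_grip; pushed towards own -x with 3 N at first, 7 N at the end; springs out when let go. A pinch of 15 N or more across the block along x squeezes it in
- spray_plant: potted seedling under the place where the nozzle comes to stand: black pot 72 mm square, 65 mm high, its soft leaves (they give way) up to 125 mm above the bench; loose. Origin under the pot
- tall_plant: potted plant in a black pot 85 mm square, 80 mm high, soft leaves up to about 210 mm above the bench; loose bystander. Origin under the pot
- side_plant: potted plant in a black pot 85 mm square, 80 mm high, soft leaves up to about 190 mm above the bench; loose bystander. Origin under the pot
- sample_jar: small clear jar with white cap, 37 mm across, 66 mm high, loose bystander beside the regulator's +y end. Origin under it
- wash_bottle: white wash bottle, 62 mm across, 150 mm high, loose bystander behind the regulator. Origin under it
- tip_box: box with teal lid, 82 x 120 x 62 mm, loose bystander beyond the regulator's -y end. Origin under it
- syringe: small syringe lying on the bench, 107 mm long, 24 mm wide, 16 mm high, loose bystander. Origin under its barrel

How it is judged:
On the way, in this order (a step that is already met when the one before it is completed fails the run):
1. the knob's line points at the long mark, the guard still off the knob (value of joint knob between 2.236 and 2.476 rad and value of joint guard below 0.03 m), for 0.3 s.
2. the lock guard is fully home over the knob, which still stands at the mark (value of joint guard above 0.1 m and value of joint knob between 2.236 and 2.476 rad), for 0.2 s.
3. the lock button is squeezed in while the arm is still parked (value of joint lock_button above 0.0035 m and value of joint boom below 0.01 m), for 0.05 s.
4. the arm is drawn out to the 100 mm mark, held by the fingers (value of joint boom between 0.096 and 0.104 m and contact force between the fingers and spray_head above 1 N), for 0.3 s.
At the end, for the whole second after the job is handed in: The fingers still hold the spray head, with the arm at rest drawn out to 100 mm, within 4 mm; the guard is within 5 mm of fully home; the knob stands within 0.12 rad of the long mark; the plants are upright (all of step 2 and all of step 4 and velocity of joint boom between -0.01 and 0.01 m/s and angle between each of spray_plant, tall_plant, side_plant's own z axis and vertical below 0.15 rad); the arm keeps its last pose, push and grip.
It fails at once if a plant or another thing on the bench is knocked away by more than 25 mm (distance of any of spray_plant, tall_plant, side_plant, sample_jar, wash_bottle, tip_box, syringe from where it was at the start of the episode above 0.025 m).
It fails at once if a plant, the jar or the bottle is tipped over (angle between any of spray_plant, tall_plant, side_plant, sample_jar, wash_bottle's own z axis and vertical above 0.5 rad).
It also fails if it takes over 51 s, if anything falls off the work surface, if the arm or the gripper's body presses on something with over 40 N, if the wrist force passes 120 N, or if a joint passes its speed limit or range.

### The arm

A 6-joint arm with a two-finger parallel gripper is mounted at the origin on the work surface. World frame = base frame: x ahead of the robot, y to its left, z up, the work surface at z = 0. Lengths are in m, angles in rad, forces in N, time in s.
With the tool pointing down it reaches from about 0.25 to 0.8 m from the base axis. Payload 8.5 kg.
Tool frame: the origin (TCP) lies midway between the tips of the shut fingers; the grasp point (between the pads) lies 19 mm behind it (manip.tcp_to_grasp is the distance from the TCP to the grasp point, in m); z points along the fingers, y is the line along which they close (so a half turn about z gives the same grasp; the last joint's range is limited). The gripper opens to 85 mm and grips with 20 to 120 N. Pads are 22 mm wide; open, the fingers measure 114 mm over their backs; the gripper's body (76 mm by 85 mm) begins 54 mm behind the grasp point. The pads swing forward as they close: fully open they stand 13 mm farther back than shut.
Start: joints at [-1.274, 0.238, -0.013, 1.319, 0, 1.571], TCP at [0.154, -0.502, 0.211] pointing down, gripper open.
Joint ranges: [-2.66, 2.66], [-1.03, 1.9], [-1.14, 1.46], [-1.82, 2.27], [-1.45, 1.34], [-3.14, 3.14]. Speed limits (rad/s): [2.22, 2.22, 2.79, 3.14, 3.14, 3.14].

### API

Orientations are given as a 3x3 rotation matrix whose columns are the frame's x, y, z axes.
In Python, from rig import manip gives the robot as it stands.
- The arm moves only by the tool arm_command, never from a script. Its argument "motion" is a list of rows, each an object of numbers: "dx", "dy", "dz": the shift along the world's x, y, z in m; "wx", "wy", "wz": the turn, a rotation vector about the world's x, y, z in rad; "jaw": the finger opening in m, from 0 to 0.0854. A call has 1 to 20 rows; each row shifts and turns the commanded pose from where the row before left it; what a row does not reach is not made up. A row lasts 1/8 s, in which the tool goes at most 62.5 mm and 10.7 degrees, less where a joint would pass 70% of its speed; a pose out of reach is approached as far as the arm can. A call is refused whole if a number of a shift passes 0.0625 or a number of a turn 0.188, either way. A call with a gripper value outside its range is refused whole. The fingers move at their own pace and stop on an object; "force" is the grip in N (left out, the last holds). Time passes only in rows, so rows that do not move let the fingers close. It gives the time, the measured TCP pose, the force, the opening and the grip force at its end, in the units of the state.
- manip.read_state(): the state, without advancing time (a new reading comes with each control period).
- manip.camera(name): name is "scene" or "top" or "wrist"; returns a dict with "image" (480x640x3 uint8, red, green, blue), "depth" (480x640 float32, m along the optical axis (not along the pixel's ray), 0 where there is no reading), "intrinsics" (3x3 intrinsics, pixels), "dist_coeffs" ([k1, k2, p1, p2, k3] as OpenCV has them; the pictures are not rectified), "xyz" and "attitude" of the camera in the world. Camera axes: x right, y up, looking along -z (the intrinsics and any distortion apply to the point x, -y, -z); pixel columns grow to the right and rows downward; lengths in m; the calibration is good to about 2 mm. A picture is of the moment at which its call begins.
- manip.hand_in(): hands the job in; it is judged then, once.
Trained networks look in a picture, given as the dict that the camera call returned (one of the last four; its "shot" number tells which), for a name from the list of things; names that differ only in an ending like _2 or _b are one class to them, and where a whole thing is asked for, a point or a joint stands for the part that bears it (a point fixed in the world has none). Each returns a list of dicts, best first, with "score" (0 to 1); they miss things now and then, are a little off and sometimes report something else, mostly with a low value. They report only what shows in the picture. A call takes as long as a camera call.
- manip.find_in(target, picture): "uv" ([column, row] in pixels, amid what is visible of it).
- manip.silhouettes(target, picture): "region" (480x640 bool, what is visible of it) and "uv" ([column, row] in pixels, amid what is visible of it).
The state is a dict: "time_s": time; "joint_positions": joint angles; "qvel": joint speeds; "tau": joint torques, N m; "tcp_pos": TCP position; "eef_rot": TCP orientation; "contact_force": force on the tool from outside, world axes, zero at the start; "wrist_torque": the same for the moment, N m; "gripper_width": finger opening in m; "grip_force": force on a finger pad.
Only numpy, scipy, OpenCV 4.12 (cv2) and the standard library are available. Lean on these libraries where they do the work, as an engineer would, in place of code of your own. Each camera call takes 0.05 s, during which the arm holds its last target. There are 200 camera calls.

## Working session

There is one attempt and no reset: what is moved stays moved. The work goes in short steps, Python scripts to look and compute and a tool call to move; the robot and the scene stay as the last step left them, time stands still between calls to the robot, and variables do not carry over. Pictures are saved under pics/ and viewed, at most 10 in all, crops included, and the job is handed in when it is done.

Besides the shell and the picture viewer there is one more tool, called as name(argument=value, ...), one argument or row to a line, values as JSON. arm_command: Moves the arm, as the interface text tells. Its arguments: {"type":"object","properties":{"motion":{"type":"array"},"force":{"type":"number"}},"required":["motion"]}

```bash
mkdir -p pics
cat > h.py <<'E'
import numpy as np, cv2
from rig import manip
def world(p,uv,depth=None,z=None):
    uv=np.asarray(uv,float).reshape(-1,1,2)
    n=cv2.undistortPoints(uv,np.array(p["intrinsics"]),np.array(p["dist_coeffs"])).reshape(-1,2)
    R=np.array(p["attitude"]);t=np.array(p["xyz"])
    d=np.c_[n[:,0],-n[:,1],-np.ones(len(n))]@R.T
    if z is not None: s=(z-t[2])/d[:,2]
    else: s=np.asarray(depth).reshape(-1)
    return t+d*s[:,None]
def at(p,uv):
    u,v=np.round(uv).astype(int); return world(p,uv,[p["depth"][v,u]])[0]
def cloud(p,m):
    m=m&(p["depth"]>0); v,u=np.nonzero(m); return world(p,np.c_[u,v],p["depth"][m])
E
python3 - <<'E'
from h import *
np.set_printoptions(precision=4,suppress=True)
for c in ("top","scene"):
    p=manip.camera(c); cv2.imwrite(f"pics/{c}0.png",p["image"][:,:,::-1])
    print(c,p["xyz"],np.array(p["attitude"]).shape)
    for n in ("regulator","knob","guard","guard_tab","spray_stand","spray_head","lock_button","spray_plant","tall_plant","side_plant","wash_bottle"):
        try:
            r=manip.find_in(n,p)
            if r: print(n,r[0]["score"],np.round(r[0]["uv"]),at(p,r[0]["uv"]))
        except Exception as e: print(n,e)
print(manip.read_state()["time_s"], manip.read_state()["eef_rot"])
E
```

```text
top [0.3604 0.0287 1.6017] (3, 3)
regulator 0.9 [410. 239.] [ 0.5533 -0.2155  0.0711]
knob 0.77 [396. 235.] [ 0.561  -0.1688  0.1153]
guard 0.62 [436. 242.] [ 0.5355 -0.2812  0.1207]
guard_tab 0.57 [434. 240.] [ 0.5385 -0.2695  0.1505]
spray_stand 0.66 [468. 248.] [ 0.5238 -0.3919  0.0588]
spray_head 0.84 [239. 255.] [0.502  0.2718 0.2496]
spray_plant 0.81 [275. 261.] [0.4955 0.1937 0.0919]
tall_plant 0.65 [326. 182.] [0.7188 0.0355 0.1528]
side_plant 0.77 [179. 315.] [0.3435 0.4716 0.1197]
wash_bottle 0.76 [405. 193.] [ 0.6849 -0.1977  0.1247]
scene [ 1.1859 -0.4147  0.8311] (3, 3)
regulator 0.56 [237. 336.] [ 0.5755 -0.2249  0.0729]
knob 0.78 [256. 316.] [ 0.5761 -0.1778  0.1059]
guard 0.89 [212. 329.] [ 0.5695 -0.2729  0.1208]
guard_tab 0.94 [210. 331.] [ 0.5733 -0.2774  0.1195]
spray_stand 0.89 [429. 229.] [0.4756 0.4408 0.0132]
spray_head 0.85 [402. 196.] [0.5184 0.2652 0.2156]
spray_plant 0.94 [367. 252.] [0.5288 0.157  0.0929]
tall_plant 0.86 [381. 326.] [0.7332 0.037  0.09  ]
side_plant 0.89 [413. 175.] [0.3543 0.4646 0.1291]
wash_bottle 0.71 [274. 371.] [ 0.7125 -0.21    0.0974]
1.2 [[ 0.9563  0.2925 -0.    ]
 [ 0.2925 -0.9563  0.0001]
 [ 0.     -0.0001 -1.    ]]
```

Run:
```python
import cv2
a=cv2.imread("pics/top0.png")
b=cv2.resize(a[160:340,160:480],None,fx=2.5,fy=2.5,interpolation=cv2.INTER_CUBIC)
cv2.imwrite("pics/top_c.png",b)
```

```text
(no output)
```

View pics/top_c.png

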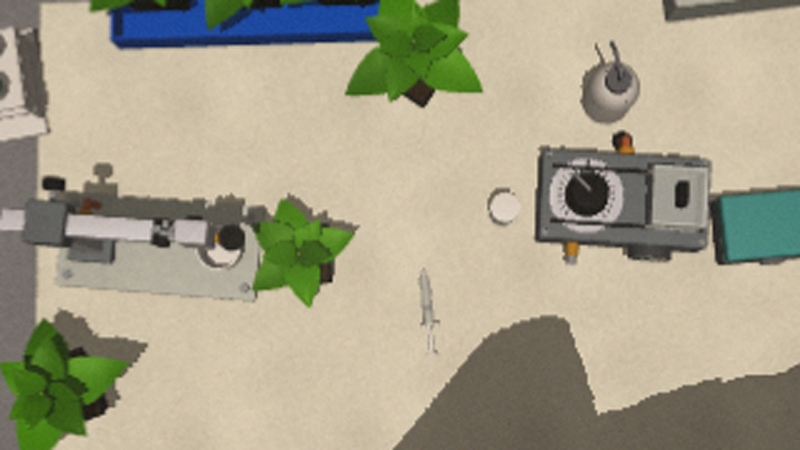

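View pics/scene0.png

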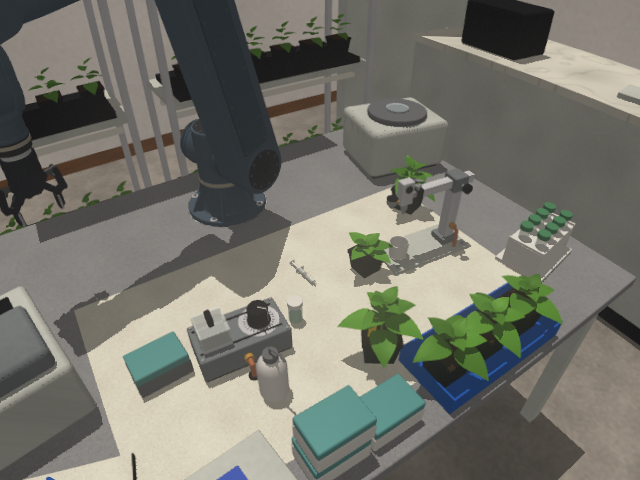

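The top view shows the regulator on the right: the knob at crop (585,192) with its line pointing up-left, and the guard to its right. The spray stand is on the left with its head near (228,237). In both, own y is roughly world +y with a small negative yaw. The scene view agrees. Next I move above the regulator for a closer look with the wrist camera.

arm_command(
  motion=[
    {"dx": 0.03, "dy": 0.027, "dz": 0.01, "wz": 0.17, "jaw": 0.0854},
    {"dx": 0.03, "dy": 0.027, "dz": 0.01, "wz": 0.17},
    {"dx": 0.03, "dy": 0.027, "dz": 0.01, "wz": 0.17},
    {"dx": 0.03, "dy": 0.027, "dz": 0.01, "wz": 0.17},
    {"dx": 0.03, "dy": 0.027, "dz": 0.01, "wz": 0.17},
    {"dx": 0.03, "dy": 0.027, "dz": 0.01, "wz": 0.17},
    {"dx": 0.03, "dy": 0.027, "dz": 0.01, "wz": 0.17},
    {"dx": 0.03, "dy": 0.027, "dz": 0.01, "wz": 0.17},
    {"dx": 0.03, "dy": 0.027, "dz": 0.01, "wz": 0.17},
    {"dx": 0.03, "dy": 0.027, "dz": 0.01, "wz": 0.17},
    {"dx": 0.03, "dy": 0.027, "dz": 0.01, "wz": 0.17},
    {"dx": 0.03, "dy": 0.027, "dz": 0.01, "wz": 0.17},
    {},
    {},
  ],
)

```text
validation failed for argument at $.mo...
```

Run:
```python
from h import *
np.set_printoptions(precision=4,suppress=True)
s=manip.read_state(); print(s["time_s"],s["tcp_pos"],s["eef_rot"],s["joint_positions"])
p=manip.camera("wrist"); cv2.imwrite("pics/w1.png",p["image"][:,:,::-1])
print(p["xyz"],p["attitude"])
for n in ("regulator","knob","guard","guard_tab"):
    r=manip.silhouettes(n,p)
    if not r: continue
    c=cloud(p,r[0]["region"]); print(n,r[0]["score"],r[0]["uv"],at(p,r[0]["uv"]),np.percentile(c,[2,50,98],axis=0).tolist())
    for z,w in ((0.07,"regulator"),(.114,"knob"),(.119,"guard"),(.143,"guard_tab")):
        if n==w:
            q=c[abs(c[:,2]-z)<.006]
            if len(q)>20:
                rr=cv2.minAreaRect(q[:,:2].astype(np.float32)*1000); print("  rect",len(q),rr,q[:,2].mean())
```

```text
1.2 [ 0.1535 -0.502   0.2109] [[ 0.9563  0.2925 -0.    ]
 [ 0.2925 -0.9563  0.0001]
 [ 0.     -0.0001 -1.    ]] [-1.274   0.2382 -0.0135  1.3192  0.      1.5708]
[ 0.2197 -0.4821  0.3744] [[ 0.2915  0.9214  0.2569]
 [-0.9566  0.2809  0.078 ]
 [-0.0003 -0.2685  0.9633]]
```

View pics/w1.png

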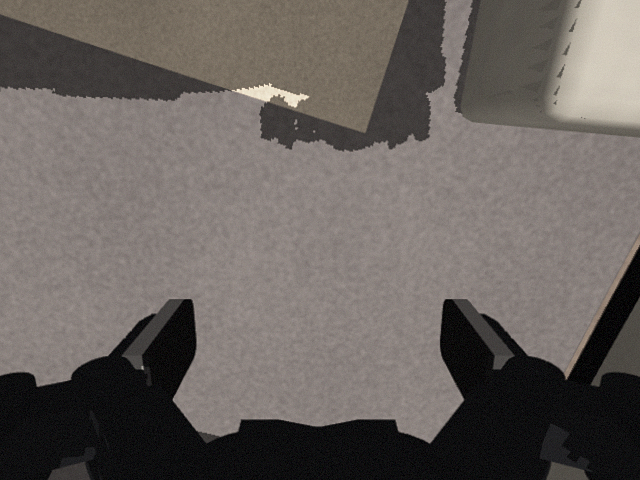

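The wrist picture still shows empty bench because the move was refused, most likely over the empty rows. I'll resend it.

arm_command(
  motion=[
    {"dx": 0.033, "dy": 0.025, "dz": 0.01, "wz": 0.17, "jaw": 0.0854},
    {"dx": 0.033, "dy": 0.025, "dz": 0.01, "wz": 0.17},
    {"dx": 0.033, "dy": 0.025, "dz": 0.01, "wz": 0.17},
    {"dx": 0.033, "dy": 0.025, "dz": 0.01, "wz": 0.17},
    {"dx": 0.033, "dy": 0.025, "dz": 0.01, "wz": 0.17},
    {"dx": 0.033, "dy": 0.025, "dz": 0.01, "wz": 0.17},
    {"dx": 0.033, "dy": 0.025, "dz": 0.01, "wz": 0.17},
    {"dx": 0.033, "dy": 0.025, "dz": 0.01, "wz": 0.17},
    {"dx": 0.033, "dy": 0.025, "dz": 0.01, "wz": 0.17},
    {"dx": 0.033, "dy": 0.025, "dz": 0.01, "wz": 0.17},
    {"dx": 0.033, "dy": 0.025, "dz": 0.01, "wz": 0.17},
    {"dx": 0.033, "dy": 0.025, "dz": 0.01, "wz": 0.17},
    {"dz": 0.0},
    {"dz": 0.0},
  ],
)

```text
validation failed for argument at $.mo...
```

```bash
cat > reg.py <<'E'
from h import *
import sys
np.set_printoptions(precision=4,suppress=True)
s=manip.read_state(); print(s["time_s"],s["tcp_pos"],s["eef_rot"],s["joint_positions"])
p=manip.camera("wrist"); cv2.imwrite("pics/%s.png"%sys.argv[1],p["image"][:,:,::-1])
np.savez("last.npz",**{k:np.array(v) for k,v in p.items()})
for n,z in (("regulator",.07),("knob",.114),("guard",.119),("guard_tab",.143)):
    r=manip.silhouettes(n,p)
    if not r: print(n,"none"); continue
    c=cloud(p,r[0]["region"]); print(n,r[0]["score"],r[0]["uv"],at(p,r[0]["uv"]))
    q=c[abs(c[:,2]-z)<.005]
    if len(q)>20: print("  rect",len(q),cv2.minAreaRect(q[:,:2].astype(np.float32)*1000),q[:,2].mean())
E
python3 reg.py w2
```

```text
1.45 [ 0.1535 -0.502   0.2109] [[ 0.9563  0.2925 -0.    ]
 [ 0.2925 -0.9563  0.    ]
 [-0.     -0.     -1.    ]] [-1.274   0.2382 -0.0135  1.3192 -0.      1.5708]
regulator none
knob none
guard none
guard_tab none
```

View pics/w2.png

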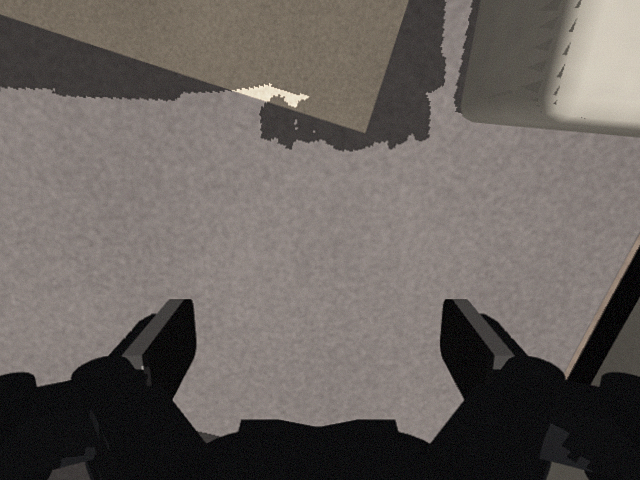

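The arm hasn't moved and the picture is unchanged. Rows may need every field, so I'll test with one full row.

arm_command(
  motion=[
    {"dx": 0.033, "dy": 0.025, "dz": 0.01, "wx": 0, "wy": 0, "wz": 0.17, "jaw": 0.085},
  ],
)

```text
time_s: 1.82
tcp_pos: [0.1856, -0.4774, 0.2202]
eef_rot: [[0.893, 0.45, -0.001], [0.45, -0.893, 0.001], [-0.0, -0.001, -1.0]]
contact_force: [0.8, 0.2, 0.0]
gripper_width: 0.0848
grip_force: 0.0
```

arm_command(
  motion=[
    {"dx": 0.033, "dy": 0.025, "dz": 0.01, "wx": 0, "wy": 0, "wz": 0.17, "jaw": 0.085},
    {"dx": 0.033, "dy": 0.025, "dz": 0.01, "wx": 0, "wy": 0, "wz": 0.17, "jaw": 0.085},
    {"dx": 0.033, "dy": 0.025, "dz": 0.01, "wx": 0, "wy": 0, "wz": 0.17, "jaw": 0.085},
    {"dx": 0.033, "dy": 0.025, "dz": 0.01, "wx": 0, "wy": 0, "wz": 0.17, "jaw": 0.085},
    {"dx": 0.033, "dy": 0.025, "dz": 0.01, "wx": 0, "wy": 0, "wz": 0.17, "jaw": 0.085},
    {"dx": 0.033, "dy": 0.025, "dz": 0.01, "wx": 0, "wy": 0, "wz": 0.17, "jaw": 0.085},
    {"dx": 0.033, "dy": 0.025, "dz": 0.01, "wx": 0, "wy": 0, "wz": 0.17, "jaw": 0.085},
    {"dx": 0.033, "dy": 0.025, "dz": 0.01, "wx": 0, "wy": 0, "wz": 0.17, "jaw": 0.085},
    {"dx": 0.033, "dy": 0.025, "dz": 0.01, "wx": 0, "wy": 0, "wz": 0.17, "jaw": 0.085},
    {"dx": 0.033, "dy": 0.025, "dz": 0.01, "wx": 0, "wy": 0, "wz": 0.17, "jaw": 0.085},
    {"dx": 0.033, "dy": 0.025, "dz": 0.01, "wx": 0, "wy": 0, "wz": 0.17, "jaw": 0.085},
    {"dx": 0, "dy": 0, "dz": 0, "wx": 0, "wy": 0, "wz": 0, "jaw": 0.085},
    {"dx": 0, "dy": 0, "dz": 0, "wx": 0, "wy": 0, "wz": 0, "jaw": 0.085},
  ],
)

```text
time_s: 3.45
tcp_pos: [0.5492, -0.2021, 0.3305]
eef_rot: [[-0.692, 0.722, -0.001], [0.722, 0.692, -0.0], [0.001, -0.001, -1.0]]
contact_force: [0.1, 0.4, -0.1]
gripper_width: 0.085
grip_force: 0.0
```

```bash
python3 reg.py w3
```

```text
3.45 [ 0.5492 -0.2021  0.3305] [[-0.6924  0.7215 -0.0009]
 [ 0.7215  0.6924 -0.0001]
 [ 0.0006 -0.0007 -1.    ]] [-0.3524  0.345   0.4406  1.6673 -0.0004  0.4536]
regulator 0.85 [310.6, 193.5] [ 0.549  -0.2116  0.0702]
  rect 13180 ((548.1953125, -212.91342163085938), (204.8937530517578, 123.56903839111328), 84.29489135742188) 0.07094618430088838
knob 0.61 [345.4, 172.2] [ 0.5539 -0.169   0.1135]
  rect 1800 ((558.8409423828125, -166.51927185058594), (45.3578987121582, 44.57899475097656), 58.957218170166016) 0.11394254401545924
guard 0.71 [265.6, 244.7] [ 0.5442 -0.2637  0.1405]
  rect 4160 ((549.566650390625, -270.3194580078125), (64.86859893798828, 70.26465606689453), 84.67153930664062) 0.1195503224469136
guard_tab 0.7 [268.1, 242.8] [ 0.5456 -0.2634  0.1318]
  rect 442 ((549.4594116210938, -269.80902099609375), (12.367347717285156, 29.988603591918945), 83.52742767333984) 0.14287229434632437
```

View pics/w3.png

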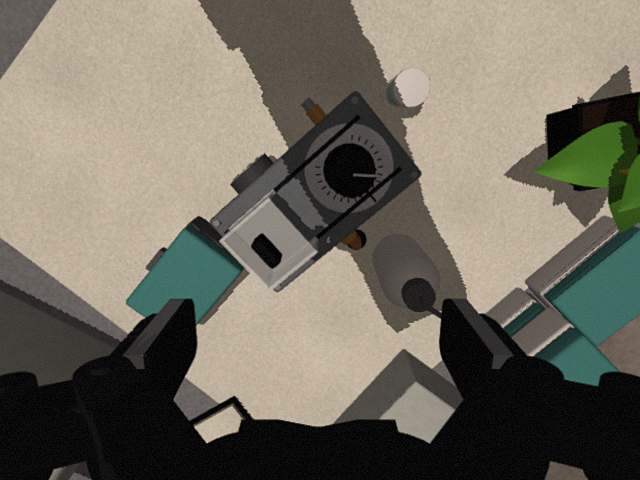

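The wrist view shows the knob at about (350,172), its line ending at (376,175), and a long mark near (374,197). Guard and tab sit at (268,243), and the measured sizes match those given. Now I'll measure the pointer angle.

Run:
```python
from h import *
p=dict(np.load("last.npz")); g=p["image"].max(axis=2).astype(int)
v,u=np.mgrid[140:210,310:390]; uv=np.c_[u.ravel(),v.ravel()]; w=world(p,uv,z=.114)
d=w[:,:2]-[.5588,-.1665]; r=np.hypot(*d.T); val=g[uv[:,1],uv[:,0]]
m=(r<.0195)&(val>90); print(m.sum()); print(np.c_[np.degrees(np.arctan2(d[m,1],d[m,0])),r[m]*1e3,val[m]].round(0)[:60].tolist())
q=d[m]; c=q.mean(0); _,_,V=np.linalg.svd(q-c); print("centroid",c,"axis deg",np.degrees(np.arctan2(V[0][1],V[0][0])))
w=world(p,uv,z=.0705); d=w[:,:2]-[.5588,-.1665]; r=np.hypot(*d.T); a=np.degrees(np.arctan2(d[:,1],d[:,0]))
for lo in np.arange(.028,.044,.002):
    s=(r>lo)&(r<lo+.002)&(a>-40)&(a<40); k=np.argsort(val[s])[:5]; print(lo, a[s][k].round(0),val[s][k])
```

```text
19
[[45.0, 3.0, 99.0], [44.0, 4.0, 101.0], [44.0, 5.0, 96.0], [30.0, 4.0, 91.0], [35.0, 6.0, 91.0], [37.0, 7.0, 92.0], [38.0, 8.0, 92.0], [38.0, 9.0, 93.0], [39.0, 10.0, 93.0], [39.0, 11.0, 100.0], [40.0, 12.0, 97.0], [40.0, 13.0, 100.0], [40.0, 14.0, 103.0], [40.0, 15.0, 97.0], [41.0, 16.0, 95.0], [41.0, 17.0, 100.0], [41.0, 17.0, 101.0], [41.0, 18.0, 96.0], [41.0, 19.0, 107.0]]
centroid [0.00833893 0.0069634 ] axis deg 41.48846971552274
0.028 [ 17.  15. -18. -19. -12.] [0 0 0 0 0]
0.03 [ -6. -20.  -3.  10.  -6.] [0 0 1 3 7]
0.032 [ -8. -13.   3.  -6. -11.] [0 0 0 1 5]
0.033999999999999996 [ -3. -14. -19.   4.   2.] [0 0 0 0 0]
0.03599999999999999 [ 14.  11. -24.  -3.  19.] [0 0 0 1 2]
0.03799999999999999 [ 20. -36. -34.  26.  22.] [0 0 2 3 4]
0.039999999999999994 [-39. -36.  26.  27.  30.] [0 0 1 1 3]
0.04199999999999999 [32. 34. 32. 31. 29.] [1 4 5 5 5]
```

arm_command(
  motion=[
    {"dx": 0.005, "dy": 0.018, "dz": -0.03, "wx": 0, "wy": 0, "wz": 0, "jaw": 0.065},
    {"dx": 0.0046, "dy": 0.0176, "dz": -0.04, "wx": 0, "wy": 0, "wz": 0, "jaw": 0.065},
    {"dx": 0, "dy": 0, "dz": -0.05, "wx": 0, "wy": 0, "wz": 0, "jaw": 0.065},
    {"dx": 0, "dy": 0, "dz": -0.05, "wx": 0, "wy": 0, "wz": 0, "jaw": 0.065},
    {"dx": 0, "dy": 0, "dz": -0.035, "wx": 0, "wy": 0, "wz": 0, "jaw": 0.065},
    {"dx": 0, "dy": 0, "dz": -0.025, "wx": 0, "wy": 0, "wz": 0, "jaw": 0.065},
    {"dx": 0, "dy": 0, "dz": -0.0175, "wx": 0, "wy": 0, "wz": 0, "jaw": 0.065},
    {"dx": 0, "dy": 0, "dz": 0, "wx": 0, "wy": 0, "wz": 0, "jaw": 0.065},
    {"dx": 0, "dy": 0, "dz": 0, "wx": 0, "wy": 0, "wz": 0, "jaw": 0.035},
    {"dx": 0, "dy": 0, "dz": 0, "wx": 0, "wy": 0, "wz": 0, "jaw": 0.035},
    {"dx": 0, "dy": 0, "dz": 0, "wx": 0, "wy": 0, "wz": 0, "jaw": 0.035},
    {"dx": 0, "dy": 0, "dz": 0, "wx": 0, "wy": 0, "wz": 0, "jaw": 0.035},
  ],
  force=30,
)

```text
time_s: 5.2
tcp_pos: [0.5593, -0.1671, 0.0847]
eef_rot: [[-0.693, 0.721, 0.001], [0.721, 0.693, -0.001], [-0.002, -0.0, -1.0]]
contact_force: [-4.2, -2.0, 6.9]
gripper_width: 0.0419
grip_force: 30.4
```

arm_command(
  motion=[
    {"dx": 0, "dy": 0, "dz": 0, "wx": 0, "wy": 0, "wz": -0.115, "jaw": 0.035},
    {"dx": 0, "dy": 0, "dz": 0, "wx": 0, "wy": 0, "wz": -0.14, "jaw": 0.035},
    {"dx": 0, "dy": 0, "dz": 0, "wx": 0, "wy": 0, "wz": -0.14, "jaw": 0.035},
    {"dx": 0, "dy": 0, "dz": 0, "wx": 0, "wy": 0, "wz": -0.14, "jaw": 0.035},
    {"dx": 0, "dy": 0, "dz": 0, "wx": 0, "wy": 0, "wz": -0.14, "jaw": 0.035},
    {"dx": 0, "dy": 0, "dz": 0, "wx": 0, "wy": 0, "wz": -0.14, "jaw": 0.035},
    {"dx": 0, "dy": 0, "dz": 0, "wx": 0, "wy": 0, "wz": 0, "jaw": 0.035},
    {"dx": 0, "dy": 0, "dz": 0, "wx": 0, "wy": 0, "wz": 0, "jaw": 0.035},
    {"dx": 0, "dy": 0, "dz": 0, "wx": 0, "wy": 0, "wz": 0, "jaw": 0.065},
    {"dx": 0, "dy": 0, "dz": 0, "wx": 0, "wy": 0, "wz": 0, "jaw": 0.065},
    {"dx": 0, "dy": 0, "dz": 0.03, "wx": 0, "wy": 0, "wz": 0, "jaw": 0.065},
    {"dx": 0, "dy": 0, "dz": 0.05, "wx": 0, "wy": 0, "wz": 0, "jaw": 0.065},
    {"dx": 0, "dy": -0.03, "dz": 0.05, "wx": 0, "wy": 0, "wz": -0.04, "jaw": 0.065},
    {"dx": 0, "dy": -0.03, "dz": 0.02, "wx": 0, "wy": 0, "wz": 0, "jaw": 0.065},
    {"dx": 0, "dy": 0, "dz": 0, "wx": 0, "wy": 0, "wz": 0, "jaw": 0.065},
    {"dx": 0, "dy": 0, "dz": 0, "wx": 0, "wy": 0, "wz": 0, "jaw": 0.065},
  ],
)

```text
time_s: 7.2
tcp_pos: [0.5589, -0.2258, 0.2325]
eef_rot: [[0.089, 0.996, -0.001], [0.996, -0.089, 0.001], [0.001, -0.001, -1.0]]
contact_force: [-0.7, -0.4, -0.4]
gripper_width: 0.0652
grip_force: 0.0
```

```bash
python3 reg.py w4
python3 - <<'E'
from h import *
p=dict(np.load("last.npz")); g=p["image"].max(axis=2).astype(int)
v,u=np.mgrid[0:480,0:640]; uv=np.c_[u.ravel(),v.ravel()]; w=world(p,uv,z=.114)
d=w[:,:2]-[.5588,-.1665]; r=np.hypot(*d.T); val=g[uv[:,1],uv[:,0]]
m=(r<.019)&(val>85); q=d[m]; c=q.mean(0); _,_,V=np.linalg.svd(q-c); print(m.sum(),"centroid",c,"deg",np.degrees(np.arctan2(c[1],c[0])),"axis deg",np.degrees(np.arctan2(V[0][1],V[0][0])))
k=uv[r<.045]; a=k.min(0);b=k.max(0); print(a,b)
cv2.imwrite("pics/w4c.png",cv2.resize(p["image"][a[1]:b[1],a[0]:b[0],::-1],None,fx=3,fy=3))
E
```

```text
7.2 [ 0.5589 -0.2258  0.2325] [[ 0.089   0.996  -0.0011]
 [ 0.996  -0.089   0.0009]
 [ 0.0008 -0.0012 -1.    ]] [-0.3842  0.3711  0.2322  1.4333  0.0004  1.2757]
regulator 0.65 [307.9, 186.8] [ 0.5535 -0.2083  0.0711]
  rect 23582 ((548.4241943359375, -212.27879333496094), (203.8068084716797, 122.97486877441406), 84.3753433227539) 0.07090599581382898
knob 0.75 [286.6, 11.3] [ 0.5503 -0.0818  0.0668]
guard 0.8 [309.2, 280.0] [ 0.5504 -0.2642  0.1298]
  rect 6926 ((549.2825927734375, -269.8919982910156), (64.7585678100586, 69.92430877685547), 84.62663269042969) 0.11949401940843471
guard_tab 0.72 [306.8, 278.1] [ 0.5486 -0.2642  0.1256]
  rect 790 ((549.313720703125, -269.2044677734375), (11.71218490600586, 29.68619155883789), 84.41827392578125) 0.1427800882453655
87 centroid [ 0.00991978 -0.00078909] deg -4.548123127122738 axis deg -5.82832248956021
[241  61] [375 200]
```

View pics/w4c.png

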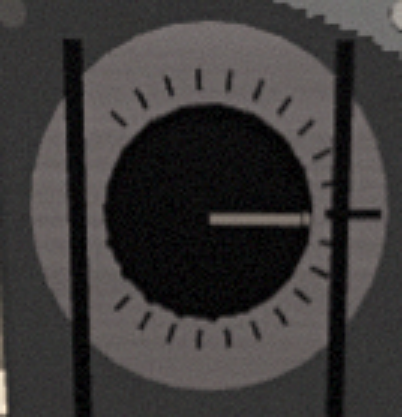

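The line now points at the long mark, both at about -5.5° in world, with mark and line in one row at crop (310-380,215). Now the guard tab at (0.5495,-0.269).

arm_command(
  motion=[
    {"dx": -0.005, "dy": -0.022, "dz": -0.02, "wx": 0, "wy": 0, "wz": 0, "jaw": 0.065},
    {"dx": -0.0045, "dy": -0.0215, "dz": -0.03, "wx": 0, "wy": 0, "wz": 0, "jaw": 0.065},
    {"dx": 0, "dy": 0, "dz": -0.035, "wx": 0, "wy": 0, "wz": 0, "jaw": 0.065},
    {"dx": 0, "dy": 0, "dz": -0.0235, "wx": 0, "wy": 0, "wz": 0, "jaw": 0.065},
    {"dx": 0, "dy": 0, "dz": 0, "wx": 0, "wy": 0, "wz": 0, "jaw": 0.02},
    {"dx": 0, "dy": 0, "dz": 0, "wx": 0, "wy": 0, "wz": 0, "jaw": 0.02},
    {"dx": 0, "dy": 0, "dz": 0, "wx": 0, "wy": 0, "wz": 0, "jaw": 0.02},
    {"dx": 0, "dy": 0, "dz": 0, "wx": 0, "wy": 0, "wz": 0, "jaw": 0.02},
  ],
  force=25,
)

```text
time_s: 8.45
tcp_pos: [0.5501, -0.27, 0.1258]
eef_rot: [[0.089, 0.996, 0.001], [0.996, -0.089, -0.001], [-0.001, 0.001, -1.0]]
contact_force: [0.2, -0.5, 0.7]
gripper_width: 0.0202
grip_force: 0.0
```

```bash
python3 reg.py w5
```

```text
8.45 [ 0.5501 -0.27    0.1258] [[ 0.0888  0.9961  0.0012]
 [ 0.9961 -0.0888 -0.0006]
 [-0.0005  0.0012 -1.    ]] [-0.4563  0.4238  0.0402  1.1859 -0.      1.2034]
regulator 0.8 [310.3, 150.3] [ 0.552  -0.2173  0.0703]
  rect 37706 ((546.75732421875, -229.9837646484375), (167.60311889648438, 123.86541748046875), 84.39105224609375) 0.07095817895991208
knob 0.95 [313.2, 45.6] [ 0.558  -0.1742  0.1122]
  rect 8058 ((559.1836547851562, -173.87307739257812), (30.590930938720703, 46.294471740722656), 84.88275909423828) 0.11388430099604954
guard 0.7 [312.8, 256.8] [ 0.5499 -0.2597  0.1185]
  rect 14107 ((549.3076171875, -270.1735534667969), (64.95722198486328, 70.19305419921875), 84.56266021728516) 0.11951112846171638
guard_tab 0.73 [314.1, 255.9] [ 0.5505 -0.2587  0.1204]
  rect 1601 ((550.81982421875, -269.57281494140625), (12.126350402832031, 21.288774490356445), 84.50509643554688) 0.14283256614908232
```

View pics/w5.png

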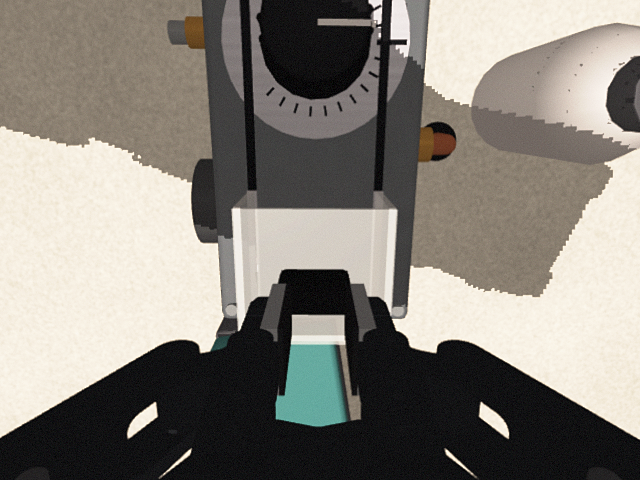

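The picture shows the tab's face at (280-350, 270-315) with the fingers straddling just behind it, and no grip force. I'll close further to see whether it holds.

arm_command(
  motion=[
    {"dx": 0, "dy": 0, "dz": 0, "wx": 0, "wy": 0, "wz": 0, "jaw": 0.005},
    {"dx": 0, "dy": 0, "dz": 0, "wx": 0, "wy": 0, "wz": 0, "jaw": 0.005},
    {"dx": 0, "dy": 0, "dz": 0, "wx": 0, "wy": 0, "wz": 0, "jaw": 0.005},
  ],
)

```text
time_s: 9.07
tcp_pos: [0.5496, -0.2699, 0.1248]
eef_rot: [[0.089, 0.996, -0.0], [0.996, -0.089, 0.0], [0.0, -0.0, -1.0]]
contact_force: [0.3, -0.4, 0.9]
gripper_width: 0.005
grip_force: 0.0
```

Run:
```python
from h import *
np.set_printoptions(precision=4,suppress=True)
p=manip.camera("wrist"); cv2.imwrite("pics/w6.png",p["image"][:,:,::-1])
r=manip.silhouettes("guard_tab",p)
for row in (275,285,295,305,312,318,325,335,345,360):
    us=np.arange(240,400,8); print(row,[f"{a[2]*1000:.0f}" for a in (at(p,(u,row)) for u in us)], "y", at(p,(316,row))[1].round(3))
```

```text
275 ['119', '119', '119', '120', '119', '119', '128', '129', '128', '128', '128', '127', '127', '128', '119', '121', '120', '119', '119', '120'] y -0.264
285 ['119', '120', '119', '120', '119', '139', '140', '152', '151', '139', '138', '152', '152', '139', '120', '118', '119', '119', '119', '119'] y -0.265
295 ['119', '119', '120', '119', '118', '142', '143', '160', '161', '144', '144', '161', '159', '159', '143', '119', '119', '120', '119', '120'] y -0.266
305 ['118', '119', '120', '118', '159', '160', '160', '168', '167', '143', '144', '168', '168', '168', '159', '160', '120', '119', '120', '119'] y -0.27
312 ['119', '119', '120', '120', '165', '164', '165', '172', '172', '143', '144', '174', '173', '173', '165', '164', '119', '120', '119', '118'] y -0.274
318 ['120', '119', '119', '119', '169', '168', '177', '177', '177', '121', '120', '177', '177', '176', '170', '169', '119', '119', '121', '70'] y -0.288
325 ['120', '120', '120', '119', '173', '172', '181', '182', '181', '120', '121', '181', '181', '182', '173', '174', '173', '120', '119', '2'] y -0.291
335 ['119', '118', '119', '189', '191', '192', '188', '189', '183', '120', '120', '183', '189', '188', '192', '192', '189', '189', '119', '2'] y -0.297
345 ['58', '59', '194', '194', '194', '193', '194', '193', '184', '120', '119', '183', '194', '193', '194', '193', '193', '193', '120', '1'] y -0.302
360 ['192', '200', '200', '201', '200', '201', '201', '201', '184', '62', '62', '183', '196', '200', '200', '200', '201', '200', '201', '192'] y -0.346
```

Run:
```python
from h import *
np.set_printoptions(precision=4,suppress=True)
print(manip.tcp_to_grasp)
p=manip.camera("wrist")
for row in range(274,300,2):
    print(row,[at(p,(u,row)).round(3).tolist() for u in (284,300,316,332)])
```

```text
0.0187
274 [[0.537, -0.263, 0.126], [0.544, -0.264, 0.126], [0.55, -0.264, 0.126], [0.557, -0.265, 0.127]]
276 [[0.537, -0.263, 0.129], [0.544, -0.263, 0.13], [0.55, -0.264, 0.128], [0.557, -0.265, 0.129]]
278 [[0.537, -0.263, 0.131], [0.544, -0.264, 0.131], [0.55, -0.264, 0.131], [0.557, -0.265, 0.131]]
280 [[0.538, -0.263, 0.134], [0.544, -0.264, 0.133], [0.55, -0.264, 0.133], [0.557, -0.265, 0.134]]
282 [[0.538, -0.262, 0.137], [0.544, -0.264, 0.136], [0.55, -0.264, 0.135], [0.557, -0.265, 0.135]]
284 [[0.538, -0.263, 0.137], [0.545, -0.259, 0.15], [0.551, -0.263, 0.14], [0.557, -0.26, 0.15]]
286 [[0.538, -0.263, 0.14], [0.545, -0.258, 0.153], [0.55, -0.264, 0.139], [0.557, -0.26, 0.152]]
288 [[0.538, -0.263, 0.141], [0.545, -0.259, 0.153], [0.55, -0.264, 0.142], [0.557, -0.259, 0.154]]
290 [[0.538, -0.264, 0.142], [0.545, -0.258, 0.156], [0.55, -0.264, 0.143], [0.557, -0.259, 0.156]]
292 [[0.538, -0.264, 0.143], [0.546, -0.258, 0.159], [0.55, -0.265, 0.143], [0.556, -0.26, 0.156]]
294 [[0.538, -0.265, 0.144], [0.546, -0.259, 0.159], [0.55, -0.267, 0.142], [0.556, -0.259, 0.159]]
296 [[0.538, -0.266, 0.143], [0.546, -0.258, 0.161], [0.557, -0.202, 0.288], [0.556, -0.259, 0.161]]
298 [[0.539, -0.262, 0.153], [0.546, -0.259, 0.162], [0.55, -0.268, 0.143], [0.556, -0.26, 0.161]]
```

View pics/w6.png

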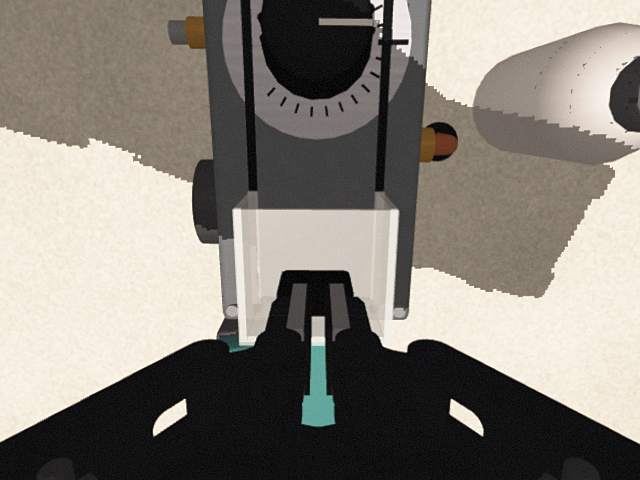

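The tips are actually about 24 mm above the reported TCP: their lowest visible points are at z≈0.149 with TCP z at 0.125. They closed just above the tab, whose top is at 0.143. I'll open, go 21 mm lower and grip again.

arm_command(
  motion=[
    {"dx": 0, "dy": 0, "dz": 0, "wx": 0, "wy": 0, "wz": 0, "jaw": 0.055},
    {"dx": 0, "dy": 0, "dz": 0, "wx": 0, "wy": 0, "wz": 0, "jaw": 0.055},
    {"dx": 0, "dy": 0, "dz": 0, "wx": 0, "wy": 0, "wz": 0, "jaw": 0.055},
    {"dx": 0, "dy": 0, "dz": -0.011, "wx": 0, "wy": 0, "wz": 0, "jaw": 0.055},
    {"dx": 0, "dy": 0, "dz": -0.01, "wx": 0, "wy": 0, "wz": 0, "jaw": 0.055},
    {"dx": 0, "dy": 0, "dz": 0, "wx": 0, "wy": 0, "wz": 0, "jaw": 0.02},
    {"dx": 0, "dy": 0, "dz": 0, "wx": 0, "wy": 0, "wz": 0, "jaw": 0.02},
    {"dx": 0, "dy": 0, "dz": 0, "wx": 0, "wy": 0, "wz": 0, "jaw": 0.02},
    {"dx": 0, "dy": 0, "dz": 0, "wx": 0, "wy": 0, "wz": 0, "jaw": 0.02},
  ],
  force=25,
)

```text
time_s: 10.35
tcp_pos: [0.5485, -0.2696, 0.1034]
eef_rot: [[0.089, 0.996, -0.002], [0.996, -0.089, 0.001], [0.0, -0.002, -1.0]]
contact_force: [-5.6, 0.3, -4.2]
gripper_width: 0.0294
grip_force: 25.9
```

arm_command(
  motion=[
    {"dx": 0.001, "dy": 0.0106, "dz": 0, "wx": 0, "wy": 0, "wz": 0, "jaw": 0.02},
    {"dx": 0.001, "dy": 0.0106, "dz": 0, "wx": 0, "wy": 0, "wz": 0, "jaw": 0.02},
    {"dx": 0.001, "dy": 0.0106, "dz": 0, "wx": 0, "wy": 0, "wz": 0, "jaw": 0.02},
    {"dx": 0.001, "dy": 0.0106, "dz": 0, "wx": 0, "wy": 0, "wz": 0, "jaw": 0.02},
    {"dx": 0.001, "dy": 0.0106, "dz": 0, "wx": 0, "wy": 0, "wz": 0, "jaw": 0.02},
    {"dx": 0.001, "dy": 0.0106, "dz": 0, "wx": 0, "wy": 0, "wz": 0, "jaw": 0.02},
    {"dx": 0.001, "dy": 0.0106, "dz": 0, "wx": 0, "wy": 0, "wz": 0, "jaw": 0.02},
    {"dx": 0.001, "dy": 0.0106, "dz": 0, "wx": 0, "wy": 0, "wz": 0, "jaw": 0.02},
    {"dx": 0.001, "dy": 0.0106, "dz": 0, "wx": 0, "wy": 0, "wz": 0, "jaw": 0.02},
    {"dx": 0.0005, "dy": 0.006, "dz": 0, "wx": 0, "wy": 0, "wz": 0, "jaw": 0.02},
    {"dx": 0, "dy": 0, "dz": 0, "wx": 0, "wy": 0, "wz": 0, "jaw": 0.02},
  ],
)

```text
time_s: 11.72
tcp_pos: [0.5582, -0.1677, 0.1034]
eef_rot: [[0.088, 0.996, -0.002], [0.996, -0.088, 0.001], [0.001, -0.002, -1.0]]
contact_force: [-4.8, 2.5, -4.3]
gripper_width: 0.0291
grip_force: 25.8
```

arm_command(
  motion=[
    {"dx": 0.0003, "dy": 0.003, "dz": 0, "wx": 0, "wy": 0, "wz": 0, "jaw": 0.02},
    {"dx": 0.0003, "dy": 0.003, "dz": 0, "wx": 0, "wy": 0, "wz": 0, "jaw": 0.02},
    {"dx": 0, "dy": 0, "dz": 0, "wx": 0, "wy": 0, "wz": 0, "jaw": 0.02},
  ],
)

```text
time_s: 12.1
tcp_pos: [0.5584, -0.1657, 0.1034]
eef_rot: [[0.091, 0.996, -0.003], [0.996, -0.091, -0.006], [-0.006, -0.002, -1.0]]
contact_force: [-6.9, -14.5, -6.9]
gripper_width: 0.029
grip_force: 25.6
```

The arm ran into the stop after 0.104 m of travel, with 14 N back, so the guard is home. I'll release it and go to the spray head.

arm_command(
  motion=[
    {"dx": 0, "dy": -0.003, "dz": 0, "wx": 0, "wy": 0, "wz": 0, "jaw": 0.06},
    {"dx": 0, "dy": 0, "dz": 0, "wx": 0, "wy": 0, "wz": 0, "jaw": 0.06},
    {"dx": 0, "dy": 0, "dz": 0, "wx": 0, "wy": 0, "wz": 0, "jaw": 0.06},
    {"dx": 0, "dy": 0, "dz": 0.03, "wx": 0, "wy": 0, "wz": 0, "jaw": 0.06},
    {"dx": 0, "dy": 0, "dz": 0.05, "wx": 0, "wy": 0, "wz": 0, "jaw": 0.06},
    {"dx": 0, "dy": 0, "dz": 0.05, "wx": 0, "wy": 0, "wz": 0, "jaw": 0.07},
    {"dx": -0.007, "dy": 0.05, "dz": 0.02, "wx": 0, "wy": 0, "wz": 0, "jaw": 0.07},
    {"dx": -0.007, "dy": 0.05, "dz": 0.02, "wx": 0, "wy": 0, "wz": 0, "jaw": 0.07},
    {"dx": -0.007, "dy": 0.05, "dz": 0.02, "wx": 0, "wy": 0, "wz": 0, "jaw": 0.07},
    {"dx": -0.007, "dy": 0.05, "dz": 0.02, "wx": 0, "wy": 0, "wz": 0, "jaw": 0.07},
    {"dx": -0.007, "dy": 0.05, "dz": 0.02, "wx": 0, "wy": 0, "wz": 0, "jaw": 0.07},
    {"dx": -0.007, "dy": 0.05, "dz": 0.02, "wx": 0, "wy": 0, "wz": 0, "jaw": 0.07},
    {"dx": -0.007, "dy": 0.05, "dz": 0.02, "wx": 0, "wy": 0, "wz": 0, "jaw": 0.07},
    {"dx": -0.007, "dy": 0.05, "dz": 0.02, "wx": 0, "wy": 0, "wz": 0, "jaw": 0.07},
    {"dx": 0, "dy": 0, "dz": 0, "wx": 0, "wy": 0, "wz": 0, "jaw": 0.07},
    {"dx": 0, "dy": 0, "dz": 0, "wx": 0, "wy": 0, "wz": 0, "jaw": 0.07},
  ],
)

```text
time_s: 14.1
tcp_pos: [0.5037, 0.2347, 0.3937]
eef_rot: [[0.088, 0.996, -0.0], [0.996, -0.088, -0.0], [-0.0, -0.0, -1.0]]
contact_force: [0.4, 0.5, -0.9]
gripper_width: 0.07
grip_force: 0.0
```

Run:
```python
from h import *
np.set_printoptions(precision=4,suppress=True)
t=manip.camera("top")
r=manip.silhouettes("guard_tab",t)
if r: print("tab top cam",r[0]["score"],np.median(cloud(t,r[0]["region"]),axis=0))
p=manip.camera("wrist"); cv2.imwrite("pics/w7.png",p["image"][:,:,::-1])
np.savez("last.npz",**{k:np.array(v) for k,v in p.items()})
for n,z in (("spray_head",.25),("spray_stand",.227),("spray_stand",.217),("spray_stand",.012)):
    r=manip.silhouettes(n,p)
    if not r: print(n,"none"); continue
    c=cloud(p,r[0]["region"]); print(n,r[0]["score"],r[0]["uv"],np.percentile(c,[2,50,98],axis=0).ravel())
    q=c[abs(c[:,2]-z)<.004]
    if len(q)>20: print("  rect",z,len(q),cv2.minAreaRect(q[:,:2].astype(np.float32)*1000),q.mean(0))
print(manip.read_state()["time_s"],manip.read_state()["tcp_pos"],manip.read_state()["joint_positions"])
```

```text
tab top cam 0.62 [ 0.5553 -0.164   0.1195]
spray_head 0.61 [318.1, 152.7] [0.4928 0.2323 0.1956 0.5091 0.2787 0.2466 0.5249 0.3226 0.2518]
  rect 0.25 1720 ((508.920166015625, 282.08294677734375), (35.441829681396484, 25.772634506225586), 84.17528533935547) [0.5087 0.2824 0.2503]
spray_stand 0.61 [318.0, 88.3] [0.4557 0.2391 0.0105 0.5123 0.3329 0.0135 0.5758 0.4295 0.251 ]
  rect 0.227 388 ((515.6310424804688, 312.94866943359375), (27.43840217590332, 15.981019020080566), 83.88693237304688) [0.5135 0.3147 0.2292]
spray_stand 0.61 [318.0, 88.3] [0.4557 0.2391 0.0105 0.5123 0.3329 0.0135 0.5758 0.4295 0.251 ]
  rect 0.217 3215 ((511.77325439453125, 308.1382751464844), (155.20730590820312, 29.737951278686523), 84.99411010742188) [0.5159 0.3495 0.2177]
spray_stand 0.61 [318.0, 88.3] [0.4557 0.2391 0.0105 0.5123 0.3329 0.0135 0.5758 0.4295 0.251 ]
  rect 0.012 9976 ((515.148681640625, 337.81842041015625), (199.07044982910156, 120.3404769897461), 83.64530944824219) [0.5159 0.3467 0.0125]
14.45 [0.5038 0.2337 0.3939] [0.4343 0.3148 0.5602 1.8164 0.     2.0953]
```

View pics/w7.png

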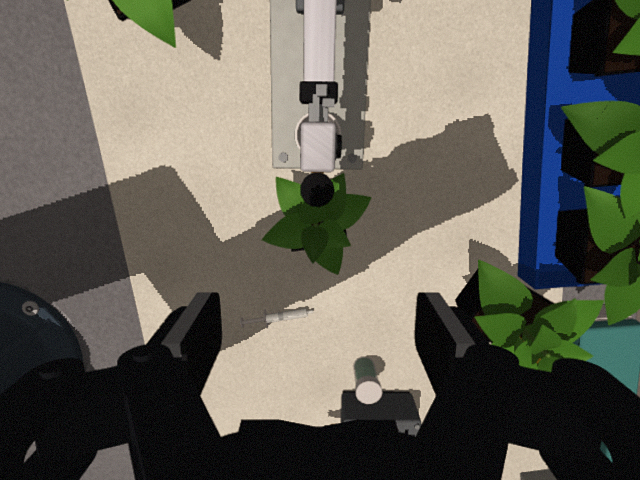

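The wrist view shows the head block at about (318,150) with the dark cup at (317,190). The measured top is 36x26 mm, centred at (0.509,0.282), yaw about -6°. The guard tab is over the knob. Next I descend and pinch.

arm_command(
  motion=[
    {"dx": 0.0025, "dy": 0.024, "dz": -0.02, "wx": 0, "wy": 0, "wz": -0.013, "jaw": 0.07},
    {"dx": 0.0027, "dy": 0.0243, "dz": -0.03, "wx": 0, "wy": 0, "wz": 0, "jaw": 0.07},
    {"dx": 0, "dy": 0, "dz": -0.04, "wx": 0, "wy": 0, "wz": 0, "jaw": 0.07},
    {"dx": 0, "dy": 0, "dz": -0.04, "wx": 0, "wy": 0, "wz": 0, "jaw": 0.07},
    {"dx": 0, "dy": 0, "dz": -0.04, "wx": 0, "wy": 0, "wz": 0, "jaw": 0.07},
    {"dx": 0, "dy": 0, "dz": -0.02, "wx": 0, "wy": 0, "wz": 0, "jaw": 0.07},
    {"dx": 0, "dy": 0, "dz": -0.0139, "wx": 0, "wy": 0, "wz": 0, "jaw": 0.07},
    {"dx": 0, "dy": 0, "dz": 0, "wx": 0, "wy": 0, "wz": 0, "jaw": 0.07},
    {"dx": 0, "dy": 0, "dz": 0, "wx": 0, "wy": 0, "wz": 0, "jaw": 0.015},
    {"dx": 0, "dy": 0, "dz": 0, "wx": 0, "wy": 0, "wz": 0, "jaw": 0.015},
    {"dx": 0, "dy": 0, "dz": 0, "wx": 0, "wy": 0, "wz": 0, "jaw": 0.015},
    {"dx": 0, "dy": 0, "dz": 0, "wx": 0, "wy": 0, "wz": 0, "jaw": 0.015},
    {"dx": 0, "dy": 0, "dz": 0, "wx": 0, "wy": 0, "wz": 0, "jaw": 0.015},
  ],
  force=40,
)

```text
time_s: 16.08
tcp_pos: [0.508, 0.2832, 0.1912]
eef_rot: [[0.101, 0.995, -0.001], [0.995, -0.101, 0.001], [0.001, -0.001, -1.0]]
contact_force: [-7.9, 0.9, 6.9]
gripper_width: 0.0256
grip_force: 42.1
```

The width of 25.6 mm means the button is flush. Now I draw the arm out 100 mm.

arm_command(
  motion=[
    {"dx": -0.0005, "dy": -0.005, "dz": 0, "wx": 0, "wy": 0, "wz": 0, "jaw": 0.015},
    {"dx": -0.001, "dy": -0.01, "dz": 0, "wx": 0, "wy": 0, "wz": 0, "jaw": 0.015},
    {"dx": -0.001, "dy": -0.01, "dz": 0, "wx": 0, "wy": 0, "wz": 0, "jaw": 0.015},
    {"dx": -0.001, "dy": -0.01, "dz": 0, "wx": 0, "wy": 0, "wz": 0, "jaw": 0.015},
    {"dx": -0.001, "dy": -0.01, "dz": 0, "wx": 0, "wy": 0, "wz": 0, "jaw": 0.015},
    {"dx": -0.001, "dy": -0.01, "dz": 0, "wx": 0, "wy": 0, "wz": 0, "jaw": 0.015},
    {"dx": -0.001, "dy": -0.01, "dz": 0, "wx": 0, "wy": 0, "wz": 0, "jaw": 0.015},
    {"dx": -0.001, "dy": -0.01, "dz": 0, "wx": 0, "wy": 0, "wz": 0, "jaw": 0.015},
    {"dx": -0.001, "dy": -0.01, "dz": 0, "wx": 0, "wy": 0, "wz": 0, "jaw": 0.015},
    {"dx": -0.001, "dy": -0.01, "dz": 0, "wx": 0, "wy": 0, "wz": 0, "jaw": 0.015},
    {"dx": -0.0005, "dy": -0.0045, "dz": 0, "wx": 0, "wy": 0, "wz": 0, "jaw": 0.015},
    {"dx": 0, "dy": 0, "dz": 0, "wx": 0, "wy": 0, "wz": 0, "jaw": 0.015},
    {"dx": 0, "dy": 0, "dz": 0, "wx": 0, "wy": 0, "wz": 0, "jaw": 0.015},
    {"dx": 0, "dy": 0, "dz": 0, "wx": 0, "wy": 0, "wz": 0, "jaw": 0.015},
  ],
)

```text
time_s: 17.82
tcp_pos: [0.4974, 0.1842, 0.1912]
eef_rot: [[0.101, 0.995, -0.002], [0.995, -0.101, 0.002], [0.002, -0.002, -1.0]]
contact_force: [-10.4, 3.7, 10.7]
gripper_width: 0.0257
grip_force: 42.3
```

Run:
```python
from h import *
np.set_printoptions(precision=4,suppress=True)
p=manip.camera("wrist"); np.savez("last.npz",**{k:np.array(v) for k,v in p.items()})
cv2.imwrite("pics/w8.png",p["image"][:,:,::-1])
t=manip.camera("top")
r=manip.silhouettes("guard_tab",t)
if r: print(r[0]["score"],np.median(cloud(t,r[0]["region"]),axis=0))
print(manip.read_state()["tcp_pos"],manip.read_state()["contact_force"],p["xyz"])
for row in range(0,480,20): print(row,at(p,(318,row)).round(3),p["image"][row,318])
```

```text
0.65 [ 0.5579 -0.1653  0.1188]
[0.4974 0.1842 0.1912] [-10.4931   4.686    9.5106] [0.5056 0.2516 0.3548]
0 [0.509 0.286 0.215] [148 144 139]
20 [0.508 0.281 0.215] [157 149 143]
40 [0.508 0.276 0.214] [156 149 142]
60 [0.507 0.27  0.215] [151 147 140]
80 [0.507 0.264 0.214] [24 24 28]
100 [0.506 0.258 0.213] [148 144 137]
120 [0.505 0.252 0.213] [150 147 140]
140 [0.505 0.245 0.215] [128 124 119]
160 [0.504 0.239 0.215] [147 141 136]
180 [0.503 0.232 0.213] [154 147 140]
200 [0.503 0.228 0.227] [67 68 66]
220 [0.502 0.222 0.229] [155 149 147]
240 [0.501 0.21  0.213] [150 144 139]
260 [0.501 0.203 0.214] [72 68 70]
280 [0.5   0.201 0.227] [77 70 67]
300 [0.5   0.201 0.243] [80 76 73]
320 [0.5   0.199 0.252] [101  98  90]
340 [0.499 0.192 0.251] [97 91 87]
360 [0.499 0.186 0.25 ] [100  94  94]
380 [0.498 0.18  0.251] [100  90  89]
400 [0.497 0.172 0.25 ] [93 87 85]
420 [0.493 0.133 0.211] [13 11 14]
440 [0.5   0.195 0.291] [15 18 15]
460 [0.5   0.195 0.296] [ 8  4 11]
```

View pics/w8.png

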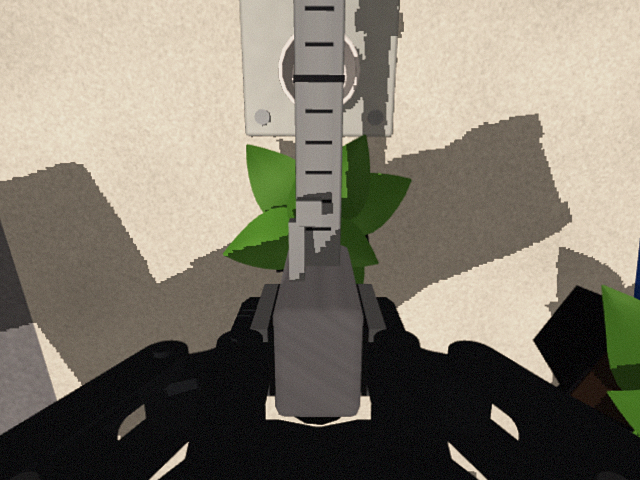

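The arm is drawn out: full line 1 (50 mm) is at (318,77), y=0.2645, and the TCP has moved 99.6 mm. I'll cross-check the collar mouth in the earlier picture.

Run:
```python
from h import *
p=dict(np.load("last.npz")); d=np.array([.105,.9945])
im=cv2.imread("pics/w7.png").max(axis=2)
print([(r,int(im[r,305:312].mean()),int(im[r,326:334].mean())) for r in range(76,112,2)])
q=dict(p); q["xyz"]=p["xyz"]+np.array([.5038-.4974,.2337-.1842,.3939-.1912])
for r in (102,103,104,105): print("mouth",r,world(q,[307,r],z=.217)[0][:2]@d)
print("block w7 ends", world(q,[318,121],z=.25)[0][:2]@d, "c",np.array([.5089,.2821])@d)
g=p["image"].max(axis=2)
for r in range(72,84): print(r,g[r,310:330].mean().round(0),(world(p,[318,r],z=.214)[0][:2]@d).round(4))
c=cloud(p,np.ones((480,640),bool)); m=(abs(c[:,2]-.2505)<.003)&(abs(c[:,0]-.498)<.011)&(abs(c[:,1]-.18)<.04); s=c[m][:,:2]@d
print("block now",np.percentile(s,[0.5,99.5]),np.percentile(s,[.5,99.5]).mean())
```

```text
[(76, 216, 198), (78, 216, 199), (80, 226, 205), (82, 16, 27), (84, 28, 32), (86, 27, 39), (88, 29, 36), (90, 25, 32), (92, 25, 30), (94, 27, 37), (96, 27, 22), (98, 24, 88), (100, 23, 152), (102, 12, 149), (104, 148, 149), (106, 162, 129), (108, 158, 153), (110, 158, 159)]
mouth 102 0.36710270734305556
mouth 103 0.36635591407827256
mouth 104 0.3656080955172016
mouth 105 0.36485925034200223
block w7 ends 0.3528036077020744 c 0.33398295000000006
72 153.0 0.3181
73 156.0 0.3178
74 126.0 0.3175
75 40.0 0.3172
76 26.0 0.3169
77 30.0 0.3166
78 29.0 0.3163
79 31.0 0.316
80 27.0 0.3157
81 34.0 0.3154
82 109.0 0.3151
83 151.0 0.3148
block now [0.21742133 0.25242349] 0.23492241202348116
```

The checks agree: the 100 mm line is at 0.366 and the mouth at 0.366, the block has moved 99 mm and the TCP 99.6 mm. Handing in.

```bash
python3 -c "
from rig import manip
print(manip.hand_in())"
```

```text
the job is handed in; nothing more can be done
None
```

I handed in the job after about 18 s of robot time: the knob is at the long mark, the guard is home, and the spray head is held with the arm drawn out 100 mm (within about 1 mm by my measurements). The hand-in gave no verdict, and I made no final check that the loose things on the bench stayed put.

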